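# Set out the tasting corner of the smoked-meat stall

## Task

Put the four tasting condiments into the low wooden stands made for them: the square oil bottle in the square stand, the pepper mill in the small round one, the mustard jar in the large round one and the spice tin in the oblong one, each standing upright and flat on the floor of its stand, inside the rim. First fill both stands of the back row with the two tall things (bottle and mill), and only then put the two short ones (jar and tin) in the front row. Set everything down gently rather than dropping it, keep it upright, and leave the white cup and the clay bowl standing where they are.

Things in the scene. Friction and masses are not known exactly. Their poses are not given: they have to be found in the camera images.
- oil_c (a point): Square green glass oil bottle, loose, about 0.4 kg, 175 mm tall: body 52 x 52 mm and 105 mm high, then a short shoulder up to 120 mm, then a round neck and dark cap 32 mm in diameter from 120 mm up to the top at 175 mm (grip it there). It stands upright on the table. This point is its centre, half-way up, on its upright axis (z up). x and y are square to its flat sides.
- mill_c (a point): Round dark wooden pepper mill, loose, about 0.26 kg, 155 mm tall: foot 44 mm in diameter, waist 34 mm, and a straight head 44 mm in diameter from 105 mm to 150 mm above its foot (grip it there). It stands upright on the table. This point is its centre, half-way up, on its upright axis (z up).
- jar_c (a point): Round amber glass mustard jar with a paper label and a flat steel lid, loose, about 0.33 kg, 62 mm in diameter, 70 mm tall, straight-sided. It stands upright on the table. This point is its centre, half-way up, on its upright axis (z up).
- tin_c (a point): Oblong bare-metal spice tin, loose, about 0.27 kg, 80 mm long (its x) by 46 mm wide (its y) and 75 mm tall, straight-sided. It stands upright on the table. This point is its centre, half-way up, on its upright axis (z up).
- stand_oil: Fixed wooden stand, 6 mm thick floor inside a rim 6 mm thick whose top is 14 mm above the table; square, 68 x 68 mm inside, 80 x 80 mm outside, for the bottle; in the back row (far from the robot). Its origin is the centre of its underside, on the table. x and y are square to its sides, z up.
- stand_mill: Fixed wooden stand, 6 mm thick floor inside a rim 6 mm thick whose top is 14 mm above the table; the small round one, 60 mm inside and 72 mm outside diameter, for the pepper mill; in the back row (far from the robot). Its origin is the centre of its underside, on the table.
- stand_tin: Fixed wooden stand, 6 mm thick floor inside a rim 6 mm thick whose top is 14 mm above the table; oblong, 96 mm (its x) by 62 mm (its y) inside, 108 x 74 mm outside, for the spice tin; in the front row (near the robot). Its origin is the centre of its underside, on the table. z up.
- stand_jar: Fixed wooden stand, 6 mm thick floor inside a rim 6 mm thick whose top is 14 mm above the table; the large round one, 78 mm inside and 90 mm outside diameter, for the mustard jar; in the front row (near the robot). Its origin is the centre of its underside, on the table.
- cup_c (a point): White ceramic cup, loose, open, without a handle, 60 mm in diameter, 75 mm tall, standing among the condiments; not to be moved. This point is its centre, half-way up.
- bowl_c (a point): Small clay sauce bowl, loose, 80 mm in diameter, 38 mm tall, standing among the condiments; not to be moved. This point is its centre, half-way up.
There are look-alikes about, which are no part of the job. Leave any purple look-alike of the stand_tin alone.

How it is judged:
On the way, in this order (a step that is already met when the one before it is completed fails the run):
1. the bottle and the pepper mill stand in their stands in the back row, while the jar and the tin are still away from theirs (horizontal distance between oil_c and stand_oil below 0.012 m and z of oil_c in the frame of stand_oil between 0.0895 and 0.0975 m and angle between each of oil_c, mill_c's own z axis and vertical below 0.06 rad and horizontal distance between mill_c and stand_mill below 0.01 m and z of mill_c in the frame of stand_mill between 0.0795 and 0.0875 m and horizontal distance between jar_c and stand_jar above 0.07 m and horizontal distance between tin_c and stand_tin above 0.07 m), for 0.2 s.
2. then the jar and the tin stand in their stands in the front row as well (horizontal distance between jar_c and stand_jar below 0.01 m and z of jar_c in the frame of stand_jar between 0.037 and 0.045 m and angle between each of jar_c, tin_c, oil_c, mill_c's own z axis and vertical below 0.06 rad and horizontal distance between tin_c and stand_tin below 0.012 m and z of tin_c in the frame of stand_tin between 0.0395 and 0.0475 m and horizontal distance between oil_c and stand_oil below 0.012 m and z of oil_c in the frame of stand_oil between 0.0895 and 0.0975 m and horizontal distance between mill_c and stand_mill below 0.01 m and z of mill_c in the frame of stand_mill between 0.0795 and 0.0875 m), for 0.2 s.
At the end, for the whole second after the job is handed in: Bottle, mill, jar and tin each stand upright (within 0.06 rad) and at rest (slower than 0.03 m/s) on the floor of their own stand: base height within 4 mm of the floor, centre within 10 mm (mill, jar) or 12 mm (bottle, tin) of the stand's centre (all of step 2 and linear speed of each of oil, mill, jar, tin below 0.03 m/s); the robot touches nothing.
It fails at once if the cup or the bowl is pushed more than 30 mm away or tipped (distance of any of cup_c, bowl_c from where it was at the start of the episode above 0.03 m or angle between any of cup_c, bowl_c's own z axis and vertical above 0.5 rad).
It fails at once if the bottle, mill, jar or tin is tipped by more than 0.7 rad (angle between any of oil_c, mill_c, jar_c, tin_c's own z axis and vertical above 0.7 rad).
It fails at once if one of the four is dropped into its stand (it moves faster than 0.5 m/s within 30 mm above its place) ((horizontal distance between oil_c and stand_oil below 0.03 m and z of oil_c in the frame of stand_oil below 0.1235 m and linear speed of oil above 0.5 m/s) or (horizontal distance between mill_c and stand_mill below 0.03 m and z of mill_c in the frame of stand_mill below 0.1135 m and linear speed of mill above 0.5 m/s) or (horizontal distance between jar_c and stand_jar below 0.03 m and z of jar_c in the frame of stand_jar below 0.071 m and linear speed of jar above 0.5 m/s) or (horizontal distance between tin_c and stand_tin below 0.03 m and z of tin_c in the frame of stand_tin below 0.0735 m and linear speed of tin above 0.5 m/s)).
It also fails if it takes over 128 s, if anything falls off the work surface, if the arm or the gripper's body presses on something with over 40 N, if the wrist force passes 120 N, or if a joint passes its speed limit or range.

## Robot

A 6-joint arm with a two-finger parallel gripper is mounted at the origin on the work surface. World frame = base frame: x ahead of the robot, y to its left, z up, the work surface at z = 0. Lengths are in m, angles in rad, forces in N, time in s.
With the tool pointing down it reaches from about 0.375 to 0.975 m from the base axis. Payload 3.8 kg.
Tool frame: the origin (TCP) lies at the very end of the fingers, on their centre line; the grasp point (between the pads) lies 19 mm behind it; z points along the fingers, y is the line along which they close (so a half turn about z gives the same grasp; the last joint's range is limited). The gripper opens to 85 mm and grips with 20 to 120 N. Pads are 22 mm wide; open, the fingers measure 114 mm over their backs; the gripper's body (76 mm by 85 mm) begins 54 mm behind the grasp point. The pads swing forward as they close: fully open they stand 13 mm farther back than shut.
Start: joints at [-1.38, 0.264, 1.604, -0, 1.274, -0.037], TCP at [0.152, -0.658, 0.203] pointing down, gripper open.
Joint ranges: [-2.63, 2.63], [-0.94, 2.18], [0.31, 2.57], [-1.31, 4.45], [0, 2.66], [-2.55, 2.55]. Speed limits (rad/s): [2.57, 2.57, 3.14, 3.14, 3.14, 3.14].

## Interface

Orientations are given as a rotation vector (axis times angle).
In Python, from workcell import read_state, read_camera, calibration, finish_job gives the robot as it stands.
- The arm moves only by the tool step_arm, never from a script. Its argument "commands" is a list of rows, each an object of numbers: "fingers": the gripper's target within -1 to 1 (shut at 1, half-way at 0, fully open at -1); "dx", "dy", "dz": the shift along the tool's x, y, z in m; "roll": the turn about the tool's z in degrees. In form: [{"fingers": .., "dx": .., "dy": .., "dz": .., "roll": ..}, ...]. A call has 1 to 8 rows; each row is the pose to reach, as a shift and turn from the pose commanded when the call began, along the tool's axes at that moment; what a row does not reach only later rows make up. A row lasts 1/8 s, in which the tool goes at most 62.5 mm and 10.7 degrees, less where a joint would pass 70% of its speed; a pose out of reach is approached as far as the arm can. A call with a gripper value outside its range is refused whole. The fingers move at their own pace and stop on an object; "squeeze" is the grip in N (left out, the last holds). Time passes only in rows, so rows that repeat a pose let the fingers close. It gives the time, the measured TCP pose, the force, the opening and the grip force at its end, in the units of the state.
- read_state(): the state, without advancing time (a new reading comes with each control period).
- read_camera(name): name is "scene" or "top" or "wrist"; returns (picture, depth): 384x512x3 uint8, blue, green, red; 384x512 float32, m along the optical axis (not along the pixel's ray), 0 where there is no reading.
- calibration(name): a dict with "intrinsics" (3x3 intrinsics, pixels), "world_to_cam" (4x4, takes a point from world to camera coordinates). Camera axes: x right, y up, looking along -z (the intrinsics and any distortion apply to the point x, -y, -z); pixel columns grow to the right and rows downward; lengths in m; the calibration is good to about 2 mm. A picture is of the moment at which its call begins: read the wrist's pose just before it. calibration takes no time and is no camera call; for the wrist camera it gives the pose at the moment of the call.
- finish_job(): hands the job in; it is judged then, once.
The state is a dict: "time": time; "q": joint angles; "joint_vel": joint speeds; "joint_torque": joint torques, N m; "tool_pos": TCP position; "tcp_rot": TCP orientation; "wrist_force": force on the tool from outside, world axes, zero at the start; "torque": the same for the moment, N m; "width": opening from 0.0 (shut) to 1.0 (fully open); "grip_force": force on a finger pad.
Only numpy, scipy, OpenCV 4.12 (cv2) and the standard library are available. Lean on these libraries where they do the work, as an engineer would, in place of code of your own. Each camera call takes 0.05 s, during which the arm holds its last target. There are 200 camera calls.

## Working session

There is one attempt and no reset: what is moved stays moved. The work goes in short steps, Python scripts to look and compute and a tool call to move; the robot and the scene stay as the last step left them, time stands still between calls to the robot, and variables do not carry over. Pictures are saved under pics/ and viewed, at most 14 in all, crops included, and the job is handed in when it is done.

Besides the shell and the picture viewer there is one more tool, called as name([rows], argument=value, ...), one row to a line, values as JSON. step_arm: Moves the arm, as the interface text tells. Its arguments: {"type":"object","properties":{"commands":{"type":"array","items":{"type":"object","properties":{"fingers":{"type":"number"},"dx":{"type":"number"},"dy":{"type":"number"},"dz":{"type":"number"},"roll":{"type":"number"}}}},"squeeze":{"type":"number"}},"required":["commands"]}

```bash
mkdir -p pics; ls; python3 - <<'E'
from workcell import *
import cv2,numpy as np
for n in("scene","top"):
    p,d=read_camera(n); cv2.imwrite(f"pics/{n}0.png",p); np.savez(f"{n}0.npz",p=p,d=d)
    c=calibration(n); print(n,c); print((d>0).mean())
s=read_state(); print(s)
E
```

```text
pics
scene {'intrinsics': array([[347.3848284 ,   0.        , 254.45352638],
       [  0.        , 347.3848284 , 191.18458233],
       [  0.        ,   0.        ,   1.        ]]), 'world_to_cam': array([[ 0.49565019,  0.8684567 ,  0.01066974, -0.23550294],
       [-0.65618946,  0.36639927,  0.65967186,  0.19561873],
       [ 0.56898706, -0.33396786,  0.75147801, -1.15454537],
       [ 0.        ,  0.        ,  0.        ,  1.        ]])}
0.9960683186848959
top {'intrinsics': array([[368.46843429,   0.        , 255.99330453],
       [  0.        , 368.46843429, 194.51866921],
       [  0.        ,   0.        ,   1.        ]]), 'world_to_cam': array([[ 0.00415728, -0.9993972 , -0.03446673,  0.04020937],
       [ 0.99875633,  0.0024372 ,  0.04979804, -0.41391807],
       [-0.04968402, -0.03463089,  0.99816441, -0.96982956],
       [ 0.        ,  0.        ,  0.        ,  1.        ]])}
0.9962107340494791
{'time': 0.1, 'q': array([-1.37987532e+00,  2.64692131e-01,  1.60526647e+00, -3.40487918e-06,
        1.27369074e+00, -3.68933513e-02]), 'joint_vel': array([-1.42500918e-03,  7.19435129e-05, -2.14951207e-03,  7.26063123e-04,
        1.68963778e-03, -1.62355271e-04]), 'joint_torque': array([ 6.91614787e-04, -5.16707826e+01, -3.68590343e+01, -1.63402194e-05,
        6.34375130e-03,  2.71636043e-05]), 'tool_pos': array([ 0.15231112, -0.6568439 ,  0.20226125]), 'tcp_rot': array([-3.11919660e+00, -3.56845127e-01,  2.53489401e-04]), 'wrist_force': array([ 0.32199921,  0.48868616, -0.09653516]), 'torque': array([0.02864598, 0.01837049, 0.00752431]), 'grip_force': 0.0, 'width': 1.0000296740991885}
```

View pics/scene0.png

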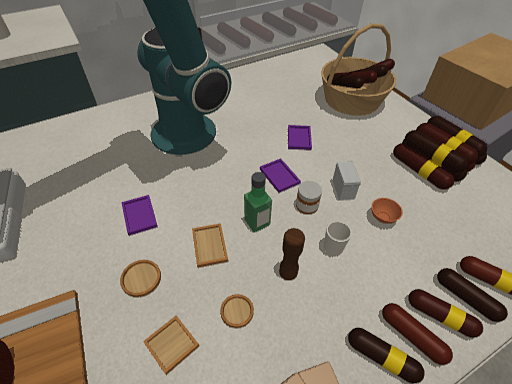

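View pics/top0.png

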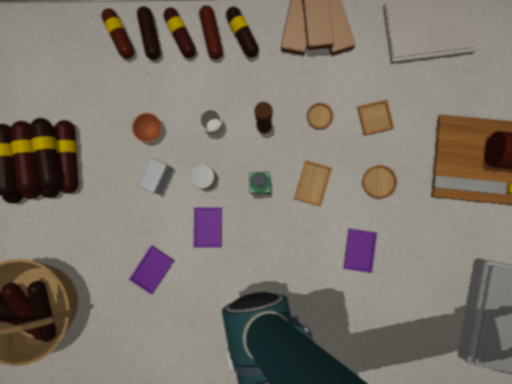

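The scene view shows the bottle at about (258,205), mill (291,255), jar (309,197) and tin (346,180). The top view has the bottle at (260,181), mill (264,116), jar (203,177), tin (155,176), cup (212,123) and bowl (147,127). The stands in the top view are oil (376,117), mill (320,116), tin (313,183) and jar (379,182). I'll measure both views with depth.

```bash
cat > h.py <<'E'
import numpy as np,cv2
from workcell import *
def cloud(d,c):
    K=c["intrinsics"];M=c["world_to_cam"]
    v,u=np.mgrid[:d.shape[0],:d.shape[1]]
    P=np.stack([(u-K[0,2])/K[0,0]*d,-(v-K[1,2])/K[1,1]*d,-d],-1)
    W=(P-M[:3,3])@M[:3,:3]; W[d<=0]=np.nan
    return W
def ray(px,z,c):
    K=c["intrinsics"];M=c["world_to_cam"];px=np.asarray(px,float).reshape(-1,2)
    r=np.c_[(px[:,0]-K[0,2])/K[0,0],-(px[:,1]-K[1,2])/K[1,1],-np.ones(len(px))]@M[:3,:3]
    o=-M[:3,3]@M[:3,:3]
    return o[:2]+r[:,:2]*((z-o[2])/r[:,2])[:,None]
def rect(xy):
    (c,s,a)=cv2.minAreaRect((xy*1000).astype(np.float32)); return np.round(c,1),np.round(s,1),round(a,1)
def circ(xy):
    c,r=cv2.minEnclosingCircle((xy*1000).astype(np.float32)); return np.round(c,1),round(2*r,1)
E
python3 - <<'E'
from h import *
D={n:np.load(n+"0.npz") for n in("top","scene")}
C={n:calibration(n) for n in D}
W={n:cloud(D[n]["d"],C[n]) for n in D}
top=W["top"];sc=W["scene"]
t=top[60:300,60:430]; print("table z top",np.nanmedian(top[200:260,100:400,2]),"scene",np.nanmedian(sc[300:340,200:300,2]), "noise",np.nanstd(top[215:230,260:330,2]))
for n,px in dict(oil=(260,181),mill=(264,115),jar=(203,177),tin=(155,176),cup=(212,123),bowl=(147,127)).items():
    w=top[px[1],px[0]][:2]
    for k in W:
        P=W[k].reshape(-1,3); P=P[np.isfinite(P[:,0])]
        P=P[(np.hypot(*(P[:,:2]-w).T)<.055)&(P[:,2]>.012)]
        zt=np.percentile(P[:,2],99.0); Q=P[P[:,2]>zt-.006]
        print(n,k,"ztop %.4f n%d"%(zt,len(Q)),"zmed %.4f"%np.median(Q[:,2]),rect(Q[:,:2]),circ(Q[:,:2]))
for n,px in dict(soil=(376,117),smill=(320,116),stin=(313,183),sjar=(379,182)).items():
    w=top[px[1],px[0]][:2]
    for k in W:
        P=W[k].reshape(-1,3); m=np.isfinite(P[:,0])&(np.hypot(*(P[:,:2]-w).T)<.075)
        fl=P[m&(np.hypot(*(P[:,:2]-w).T)<.015),2]
        b=cv2.cvtColor(D[k]["p"],cv2.COLOR_BGR2HSV).reshape(-1,3)
        wood=m&(b[:,1]>70); Q=P[wood&(P[:,2]>.010)&(P[:,2]<.03)]
        print(n,k,"floor %.4f rim %.4f"%(np.median(fl),np.median(Q[:,2])),len(Q),rect(Q[:,:2]),circ(Q[:,:2]),"all",rect(P[wood][:,:2]),circ(P[wood][:,:2]))
E
```

```text
table z top 0.00010736315186116216 scene -0.0002992196938441564 noise 0.0017807221427924113
oil top ztop 0.1774 n154 zmed 0.1750 (array([439.1,  30.5]), array([29.3, 29. ]), 0.4) (array([439.7,  31.5]), 31.1)
oil scene ztop 0.1751 n124 zmed 0.1737 (array([438.7,  27.8]), array([30. , 30.4]), 84.7) (array([439.3,  28.4]), 32.3)
mill top ztop 0.1578 n249 zmed 0.1547 (array([600.4,  23.1]), array([39.9, 40.9]), 28.6) (array([601.5,  22.8]), 42.5)
mill scene ztop 0.1559 n284 zmed 0.1537 (array([601.6,  17.9]), array([40.6, 39.8]), 32.0) (array([601.4,  18.7]), 42.3)
jar top ztop 0.0736 n416 zmed 0.0700 (array([458.6, 178.7]), array([58.6, 60.8]), 0.1) (array([457.8, 178.6]), 61.5)
jar scene ztop 0.0713 n345 zmed 0.0688 (array([457.3, 174.1]), array([59.9, 60.6]), 63.2) (array([457.4, 175.1]), 63.2)
tin top ztop 0.0786 n515 zmed 0.0753 (array([459.8, 303.6]), array([46. , 79.2]), 65.3) (array([459.5, 302.4]), 86.6)
tin scene ztop 0.0762 n360 zmed 0.0736 (array([459.2, 299.9]), array([46.7, 83.3]), 66.1) (array([458.9, 300.5]), 89.3)
cup top ztop 0.0775 n114 zmed 0.0744 (array([600.2, 157.
[... 1436 characters left out ...]
([ 76.3, 111.3]), 73.4) (array([ 446.4, -107. ]), 126.8)
stin scene floor 0.0052 rim 0.0131 332 (array([ 443.6, -111. ]), array([ 73.9, 110.9]), 73.5) (array([ 444.7, -110.9]), 128.4) all (array([ 439.1, -109.5]), array([ 76.1, 120.4]), 73.5) (array([ 439.1, -110.3]), 138.8)
sjar top floor 0.0050 rim 0.0131 221 (array([ 448.9, -282.8]), array([87.2, 87.5]), 35.7) (array([ 448.8, -283. ]), 89.6) all (array([ 448.9, -284.8]), array([93.1, 87.7]), 88.3) (array([ 450.1, -285.8]), 95.3)
sjar scene floor 0.0055 rim 0.0130 308 (array([ 449.2, -286.3]), array([88.1, 88. ]), 46.5) (array([ 448.2, -286.4]), 91.6) all (array([ 445.5, -289. ]), array([97.6, 90. ]), 47.2) (array([ 443.8, -287. ]), 100.0)
```

```bash
cat >> h.py <<'E'
def go(x,y,z,yaw=None):
    "mm, deg: target -> tool-frame shift of one call"
    from scipy.spatial.transform import Rotation as R
    s=read_state(); M=R.from_rotvec(s["tcp_rot"]).as_matrix()
    d=M.T@(np.array([x,y,z])/1000-s["tool_pos"]); y0=np.degrees(np.arctan2(M[1,0],M[0,0]))
    print("t %.2f tcp"%s["time"],np.round(s["tool_pos"]*1000,1),"yaw %.1f tilt %.3f"%(y0,np.arccos(-M[2,2])),"f",np.round(s["wrist_force"],1),"w %.3f g %.1f"%(s["width"],s["grip_force"]))
    print("dx %.4f dy %.4f dz %.4f"%tuple(d),"" if yaw is None else "roll %.1f"%(y0-yaw))
E
python3 - <<'E'
from h import *
for n in("top","scene"):
    D=np.load(n+"0.npz");c=calibration(n);hs=cv2.cvtColor(D["p"],cv2.COLOR_BGR2HSV)
    W=cloud(D["d"],c)
    g=(hs[...,0]>50)&(hs[...,0]<85)&(hs[...,1]>80)&(np.hypot(W[...,0]-.439,W[...,1]-.03)<.05)
    print(n,g.sum(),"shoulder/body top",rect(W[g&(W[...,2]>.085)&(W[...,2]<.13)][:,:2]),rect(W[g][:,:2]))
go(430,-150,203,0)
E
```

```text
top 156 shoulder/body top (array([436.8,  28.7]), array([43.3, 43.2]), 0.4) (array([436.8,  28.7]), array([43.3, 43.2]), 0.4)
scene 759 shoulder/body top (array([440.9,  26.7]), array([52.1, 50.1]), 2.7) (array([440.5,  26.2]), array([52.2, 50.4]), 3.8)
t 0.10 tcp [ 152.3 -656.8  202.3] yaw 13.1 tilt 0.002 f [ 0.3  0.5 -0.1] w 1.000 g 0.0
dx 0.3850 dy -0.4310 dz 0.0002 roll 13.1
```

step_arm([
  {"fingers":-1,"dx":0.25,"dy":-0.1,"dz":-0.03},
  {"fingers":-1,"dx":0.25,"dy":-0.1,"dz":-0.03},
  {"fingers":-1,"dx":0.25,"dy":-0.1,"dz":-0.03},
  {"fingers":-1,"dx":0.25,"dy":-0.1,"dz":-0.03},
  {"fingers":-1,"dx":0.25,"dy":-0.1,"dz":-0.03},
])

```text
invalid input
```

step_arm([
  {"fingers":-1,"dx":0.25,"dy":-0.1,"dz":-0.03,"roll":0},
  {"fingers":-1,"dx":0.25,"dy":-0.1,"dz":-0.03,"roll":0},
  {"fingers":-1,"dx":0.25,"dy":-0.1,"dz":-0.03,"roll":0},
  {"fingers":-1,"dx":0.25,"dy":-0.1,"dz":-0.03,"roll":0},
  {"fingers":-1,"dx":0.25,"dy":-0.1,"dz":-0.03,"roll":0},
], squeeze=40)

```text
time: 0.72
tool_pos: [0.376, -0.5014, 0.2336]
tcp_rot: [-3.12, -0.363, -0.001]
wrist_force: [-0.3, -0.6, -0.4]
width: 0.998
grip_force: 0.0
```

```bash
python3 -c "
from h import *
go(439,30,220,2)"
```

```text
t 0.72 tcp [ 376.  -501.4  233.6] yaw 13.3 tilt 0.001 f [-0.3 -0.6 -0.4] w 0.998 g 0.0
dx 0.1831 dy -0.5028 dz 0.0139 roll 11.3
```

step_arm([
  {"fingers":-1,"dx":0.183,"dy":-0.503,"dz":0.014,"roll":11},
  {"fingers":-1,"dx":0.183,"dy":-0.503,"dz":0.014,"roll":11},
  {"fingers":-1,"dx":0.183,"dy":-0.503,"dz":0.014,"roll":11},
  {"fingers":-1,"dx":0.183,"dy":-0.503,"dz":0.014,"roll":11},
  {"fingers":-1,"dx":0.183,"dy":-0.503,"dz":0.014,"roll":11},
  {"fingers":-1,"dx":0.183,"dy":-0.503,"dz":0.014,"roll":11},
  {"fingers":-1,"dx":0.183,"dy":-0.503,"dz":0.014,"roll":11},
  {"fingers":-1,"dx":0.183,"dy":-0.503,"dz":0.014,"roll":11},
])

```text
time: 1.72
tool_pos: [0.4335, -0.0063, 0.2202]
tcp_rot: [3.14, 0.054, 0.001]
wrist_force: [-0.1, 0.4, -0.8]
width: 1.003
grip_force: 0.0
```

```bash
python3 -c "
from h import *
go(439,30,210,2)
p,d=read_camera('wrist');cv2.imwrite('pics/w1.png',p);c=calibration('wrist');np.savez('w1.npz',p=p,d=d,**c);print(np.round(-c['world_to_cam'][:3,3]@c['world_to_cam'][:3,:3],3),c['world_to_cam'][2])"
```

```text
t 1.73 tcp [433.5  -6.3 220.2] yaw 2.0 tilt 0.001 f [-0.1  0.4 -0.8] w 1.003 g 0.0
dx 0.0067 dy -0.0361 dz 0.0102 roll -0.0
[0.51  0.004 0.39 ] [ 0.30299734  0.00535974  0.95297633 -0.52670986]
```

View pics/w1.png

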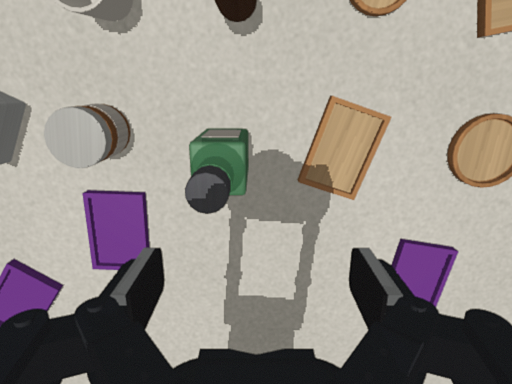

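The wrist view shows the bottle cap at (207,189), the tin stand at (345,148) and the jar stand at (492,150). The fingers are open in front. I'll compare these positions with the averages from the fixed cameras.

```bash
python3 - <<'E'
from h import *
D=np.load("w1.npz");W=cloud(D["d"],D);P=W.reshape(-1,3);hs=cv2.cvtColor(D["p"],cv2.COLOR_BGR2HSV).reshape(-1,3)
near=lambda x,y,r:np.hypot(P[:,0]-x/1e3,P[:,1]-y/1e3)<r
Q=P[near(439,30,.04)&(P[:,2]>.165)];print("cap",np.median(Q[:,2]),circ(Q[:,:2]))
g=(hs[:,0]>50)&(hs[:,0]<85)&(hs[:,1]>60)&near(439,30,.05)
print("body",rect(P[g&(P[:,2]<.12)][:,:2]))
Q=P[near(457,177,.05)&(P[:,2]>.062)];print("jar",np.median(Q[:,2]),circ(Q[:,:2]))
Q=P[near(445,-109,.08)&(P[:,2]>.011)&(P[:,2]<.02)&(hs[:,1]>70)];print("stin",np.median(Q[:,2]),rect(Q[:,:2]))
E
```

```text
cap 0.31743044371531126 (array([439.,  30.]), 80.0)
body (array([437.9,  38.1]), array([50.8, 51.6]), 2.0)
jar 0.07084605219489715 (array([454.6, 185.3]), 62.4)
stin 0.012738389654518203 (array([ 442.7, -100.1]), array([ 74.3, 107.5]), 73.7)
```

step_arm([
  {"fingers":-1,"dx":0.006,"dy":-0.036,"dz":0.01,"roll":0},
  {"fingers":-1,"dx":0.006,"dy":-0.036,"dz":0.01,"roll":0},
  {"fingers":-1,"dx":0.006,"dy":-0.036,"dz":0.01,"roll":0},
])

```text
time: 2.15
tool_pos: [0.4383, 0.0278, 0.2102]
tcp_rot: [3.14, 0.056, -0.001]
wrist_force: [-0.3, -0.2, 1.0]
width: 0.999
grip_force: 0.0
```

The arm was still moving during that picture, so its y values are off. I'll look again with the arm at rest.

step_arm([
  {"fingers":-1,"dx":0,"dy":0,"dz":0,"roll":0},
  {"fingers":-1,"dx":0,"dy":0,"dz":0,"roll":0},
])

```text
time: 2.4
tool_pos: [0.4387, 0.0277, 0.2106]
tcp_rot: [3.141, 0.053, 0.001]
wrist_force: [-1.2, -0.9, -0.7]
width: 1.0
grip_force: 0.0
```

```bash
cat >> h.py <<'E'
def wrist(name):
    c=calibration("wrist"); p,d=read_camera("wrist"); cv2.imwrite(f"pics/{name}.png",p); np.savez(name+".npz",p=p,d=d,**c)
    return cloud(d,c).reshape(-1,3),cv2.cvtColor(p,cv2.COLOR_BGR2HSV).reshape(-1,3)
def near(P,x,y,r): return np.hypot(P[:,0]-x/1e3,P[:,1]-y/1e3)<r
E
python3 - <<'E'
from h import *
P,hs=wrist("w2")
Q=P[near(P,439,30,.04)&(P[:,2]>.168)&(P[:,2]<.19)];print("cap",np.median(Q[:,2]),circ(Q[:,:2]))
g=(hs[:,0]>50)&(hs[:,0]<85)&(hs[:,1]>60)&near(P,439,30,.05)
print("body",rect(P[g&(P[:,2]<.12)][:,:2]))
Q=P[near(P,457,177,.05)&(P[:,2]>.062)];print("jar",np.median(Q[:,2]),circ(Q[:,:2]))
Q=P[near(P,445,-109,.08)&(P[:,2]>.010)&(P[:,2]<.02)&(hs[:,1]>70)];print("stin",np.median(Q[:,2]),rect(Q[:,:2]))
go(439,30,130,2)
E
```

```text
cap 0.17475242437611463 (array([437.3,  29.6]), 32.1)
body (array([437.9,  30.2]), array([51.1, 50.9]), 1.7)
jar 0.06989915341403471 (array([455.5, 176.4]), 62.1)
stin 0.013616557682664954 (array([ 442.2, -109.3]), array([ 74.9, 107.4]), 73.5)
t 2.45 tcp [438.7  27.8 210.6] yaw 2.0 tilt 0.000 f [-0.3  0.2  0.1] w 0.999 g 0.0
dx 0.0004 dy -0.0022 dz 0.0806 roll -0.0
```

step_arm([
  {"fingers":-1,"dx":0,"dy":-0.002,"dz":0.04,"roll":0},
  {"fingers":-1,"dx":0,"dy":-0.002,"dz":0.07,"roll":0},
  {"fingers":-1,"dx":0,"dy":-0.002,"dz":0.08,"roll":0},
  {"fingers":1,"dx":0,"dy":-0.002,"dz":0.08,"roll":0},
  {"fingers":1,"dx":0,"dy":-0.002,"dz":0.08,"roll":0},
  {"fingers":1,"dx":0,"dy":-0.002,"dz":0.08,"roll":0},
  {"fingers":1,"dx":0,"dy":-0.002,"dz":0.08,"roll":0},
  {"fingers":1,"dx":0,"dy":-0.002,"dz":0.08,"roll":0},
], squeeze=40)

```text
time: 3.45
tool_pos: [0.4398, 0.0305, 0.132]
tcp_rot: [3.141, 0.057, 0.005]
wrist_force: [-0.5, -0.4, 7.4]
width: 0.354
grip_force: 39.7
```

step_arm([
  {"fingers":1,"dx":0,"dy":0,"dz":0,"roll":0},
  {"fingers":1,"dx":0,"dy":0,"dz":0,"roll":0},
  {"fingers":1,"dx":0,"dy":0,"dz":0,"roll":0},
])

```text
time: 3.82
tool_pos: [0.4398, 0.0305, 0.132]
tcp_rot: [3.141, 0.056, 0.005]
wrist_force: [-0.6, -0.7, 5.9]
width: 0.357
grip_force: 39.7
```

```bash
python3 -c "
from h import *
go(620.5,-276,190,12.8)"
```

```text
t 3.83 tcp [439.8  30.5 132. ] yaw 2.1 tilt 0.003 f [-0.6 -0.7  5.9] w 0.357 g 39.7
dx 0.1698 dy 0.3129 dz -0.0573 roll -10.7
```

step_arm([
  {"fingers":1,"dx":0,"dy":0,"dz":-0.02,"roll":0},
  {"fingers":1,"dx":0,"dy":0,"dz":-0.045,"roll":0},
  {"fingers":1,"dx":0,"dy":0,"dz":-0.06,"roll":0},
  {"fingers":1,"dx":0.01,"dy":0.02,"dz":-0.06,"roll":0},
  {"fingers":1,"dx":0.03,"dy":0.055,"dz":-0.06,"roll":-2},
  {"fingers":1,"dx":0.05,"dy":0.09,"dz":-0.06,"roll":-4},
  {"fingers":1,"dx":0.07,"dy":0.125,"dz":-0.06,"roll":-6},
  {"fingers":1,"dx":0.09,"dy":0.16,"dz":-0.06,"roll":-8},
])

```text
time: 4.82
tool_pos: [0.534, -0.1269, 0.1893]
tcp_rot: [-3.128, -0.277, 0.003]
wrist_force: [0.3, 0.4, -4.1]
width: 0.359
grip_force: 40.6
```

```bash
python3 -c "
from h import *
go(620.5,-276,190,12.8)"
```

```text
t 4.83 tcp [ 534.  -126.9  189.3] yaw 10.1 tilt 0.002 f [ 0.3  0.4 -4.1] w 0.359 g 40.6
dx 0.0590 dy 0.1620 dz -0.0010 roll -2.7
```

step_arm([
  {"fingers":1,"dx":0.015,"dy":0.04,"dz":0,"roll":-1},
  {"fingers":1,"dx":0.03,"dy":0.08,"dz":0,"roll":-2},
  {"fingers":1,"dx":0.043,"dy":0.115,"dz":0,"roll":-2.7},
  {"fingers":1,"dx":0.053,"dy":0.145,"dz":0,"roll":-2.7},
  {"fingers":1,"dx":0.059,"dy":0.162,"dz":0,"roll":-2.7},
  {"fingers":1,"dx":0.059,"dy":0.162,"dz":0,"roll":-2.7},
  {"fingers":1,"dx":0.059,"dy":0.162,"dz":0,"roll":-2.7},
])

```text
time: 5.7
tool_pos: [0.6197, -0.274, 0.1899]
tcp_rot: [-3.121, -0.349, 0.002]
wrist_force: [0.4, 0.5, -5.2]
width: 0.353
grip_force: 40.7
```

```bash
python3 - <<'E'
from h import *
P,hs=wrist("w3")
g=(hs[:,0]>50)&(hs[:,0]<85)&(hs[:,1]>60)&near(P,620,-276,.07)
Q=P[g];print("body",rect(Q[:,:2]),Q[:,2].min(),Q[:,2].max())
w=(hs[:,1]>70)&(hs[:,0]<30)&(P[:,2]>.008)&(P[:,2]<.022)
Q=P[w&near(P,621,-276,.07)];print("soil",np.median(Q[:,2]),rect(Q[:,:2]))
Q=P[w&near(P,626,-129,.06)];print("smill",np.median(Q[:,2]),circ(Q[:,:2]))
Q=P[w&near(P,449,-285,.06)];print("sjar",np.median(Q[:,2]),circ(Q[:,:2]))
go(620.5,-276,139,12.8)
E
```

```text
body (array([ 619.1, -273.8]), array([48.8, 51.2]), 12.4) 0.06695421670514115 0.2239195975835814
soil 0.013844115925703688 (array([ 632.5, -273.3]), array([53.1, 80.1]), 12.7)
smill 0.013407583036618946 (array([ 624.4, -129. ]), 72.2)
sjar 0.012983514925217935 (array([ 425.8, -301.5]), 70.5)
t 5.75 tcp [ 619.8 -273.9  190.1] yaw 12.8 tilt 0.002 f [-0.3  0.1 -4.6] w 0.354 g 40.7
dx 0.0002 dy 0.0023 dz 0.0511 roll -0.0
```

View pics/w3.png

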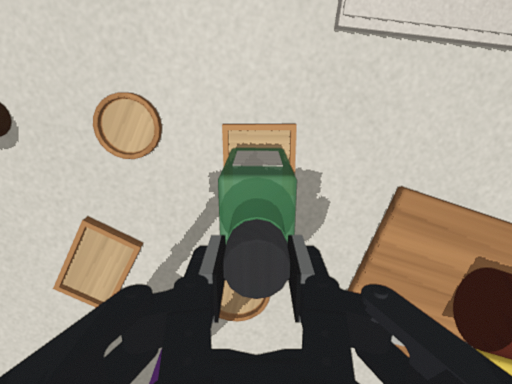

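step_arm([
  {"fingers":1,"dx":0,"dy":0.002,"dz":0.01,"roll":0},
  {"fingers":1,"dx":0,"dy":0.002,"dz":0.022,"roll":0},
  {"fingers":1,"dx":0,"dy":0.002,"dz":0.033,"roll":0},
  {"fingers":1,"dx":0,"dy":0.002,"dz":0.042,"roll":0},
  {"fingers":1,"dx":0,"dy":0.002,"dz":0.048,"roll":0},
  {"fingers":1,"dx":0,"dy":0.002,"dz":0.051,"roll":0},
  {"fingers":1,"dx":0,"dy":0.002,"dz":0.052,"roll":0},
  {"fingers":1,"dx":0,"dy":0.002,"dz":0.053,"roll":0},
])

```text
time: 6.75
tool_pos: [0.6214, -0.2774, 0.1382]
tcp_rot: [3.121, 0.349, 0.002]
wrist_force: [-0.8, 0.1, -0.3]
width: 0.353
grip_force: 41.0
```

step_arm([
  {"fingers":1,"dx":0,"dy":0,"dz":0.0005,"roll":0},
  {"fingers":0,"dx":0,"dy":0,"dz":0.0005,"roll":0},
  {"fingers":-0.5,"dx":0,"dy":0,"dz":0.0005,"roll":0},
  {"fingers":-1,"dx":0,"dy":0,"dz":0,"roll":0},
  {"fingers":-1,"dx":0,"dy":0,"dz":0,"roll":0},
  {"fingers":-1,"dx":0,"dy":0,"dz":-0.02,"roll":0},
  {"fingers":-1,"dx":0,"dy":0,"dz":-0.06,"roll":0},
  {"fingers":-1,"dx":0,"dy":0,"dz":-0.08,"roll":0},
])

```text
time: 7.75
tool_pos: [0.6225, -0.278, 0.2218]
tcp_rot: [3.119, 0.349, 0.007]
wrist_force: [0.5, 0.5, 0.6]
width: 1.0
grip_force: 0.0
```

```bash
python3 - <<'E'
from h import *
P,hs=wrist("w4")
Q=P[near(P,621,-276,.03)&(P[:,2]>.168)&(P[:,2]<.195)];print("cap",np.median(Q[:,2]),circ(Q[:,:2]))
g=(hs[:,0]>50)&(hs[:,0]<85)&(hs[:,1]>60)&near(P,620,-276,.06)&(P[:,2]<.13)
print("body",rect(P[g][:,:2]))
go(601,21,220,0)
E
```

```text
cap 0.18070786308015582 (array([ 619.1, -278.7]), 31.9)
body (array([ 619.7, -278.2]), array([51.2, 50.8]), 12.5)
t 7.80 tcp [ 623.5 -278.4  224.4] yaw 12.8 tilt 0.009 f [0.7 1.1 2.2] w 0.999 g 0.0
dx 0.0441 dy -0.2970 dz 0.0030 roll 12.8
```

step_arm([
  {"fingers":-1,"dx":0.043,"dy":-0.297,"dz":0.004,"roll":12.8},
  {"fingers":-1,"dx":0.043,"dy":-0.297,"dz":0.004,"roll":12.8},
  {"fingers":-1,"dx":0.043,"dy":-0.297,"dz":0.004,"roll":12.8},
  {"fingers":-1,"dx":0.043,"dy":-0.297,"dz":0.004,"roll":12.8},
  {"fingers":-1,"dx":0.043,"dy":-0.297,"dz":0.004,"roll":12.8},
  {"fingers":-1,"dx":0.043,"dy":-0.297,"dz":0.004,"roll":12.8},
  {"fingers":-1,"dx":0.043,"dy":-0.297,"dz":0.004,"roll":12.8},
  {"fingers":-1,"dx":0.043,"dy":-0.297,"dz":0.004,"roll":12.8},
])

```text
time: 8.8
tool_pos: [0.5974, 0.0206, 0.2133]
tcp_rot: [3.141, -0.004, -0.0]
wrist_force: [-0.3, -0.5, 0.3]
width: 0.999
grip_force: 0.0
```

```bash
python3 - <<'E'
from h import *
P,hs=wrist("w5")
Q=P[near(P,601,21,.04)&(P[:,2]>.147)&(P[:,2]<.165)];print("mill",np.median(Q[:,2]),circ(Q[:,:2]))
go(600.5,21,110,0)
E
```

```text
mill 0.15461466254719017 (array([599.6,  20.8]), 43.7)
t 8.85 tcp [597.4  20.5 213.3] yaw -0.2 tilt 0.000 f [0.3 0.1 0.2] w 1.002 g 0.0
dx 0.0031 dy -0.0005 dz 0.1033 roll -0.2
```

step_arm([
  {"fingers":-1,"dx":0.003,"dy":0,"dz":0.04,"roll":0},
  {"fingers":-1,"dx":0.003,"dy":0,"dz":0.08,"roll":0},
  {"fingers":-1,"dx":0.003,"dy":0,"dz":0.103,"roll":0},
  {"fingers":-1,"dx":0.003,"dy":0,"dz":0.103,"roll":0},
  {"fingers":1,"dx":0.003,"dy":0,"dz":0.103,"roll":0},
  {"fingers":1,"dx":0.003,"dy":0,"dz":0.103,"roll":0},
  {"fingers":1,"dx":0.003,"dy":0,"dz":0.103,"roll":0},
  {"fingers":1,"dx":0.003,"dy":0,"dz":0.103,"roll":0},
])

```text
time: 9.85
tool_pos: [0.6019, 0.0219, 0.1127]
tcp_rot: [3.141, -0.001, 0.006]
wrist_force: [-0.0, -0.5, 5.8]
width: 0.484
grip_force: 40.5
```

step_arm([
  {"fingers":1,"dx":0,"dy":0,"dz":0,"roll":0},
  {"fingers":1,"dx":0,"dy":0,"dz":0,"roll":0},
])

```text
time: 10.1
tool_pos: [0.6019, 0.0219, 0.1127]
tcp_rot: [3.141, -0.001, 0.006]
wrist_force: [0.8, -1.0, 6.4]
width: 0.484
grip_force: 40.5
```

```bash
python3 -c "
from h import *
go(626,-129,165,0)"
```

```text
t 10.10 tcp [601.9  21.9 112.7] yaw -0.0 tilt 0.004 f [ 0.8 -1.   6.4] w 0.484 g 40.5
dx 0.0244 dy 0.1509 dz -0.0521 roll -0.0
```

step_arm([
  {"fingers":1,"dx":0,"dy":0,"dz":-0.02,"roll":0},
  {"fingers":1,"dx":0,"dy":0,"dz":-0.045,"roll":0},
  {"fingers":1,"dx":0.003,"dy":0.02,"dz":-0.055,"roll":0},
  {"fingers":1,"dx":0.01,"dy":0.06,"dz":-0.055,"roll":0},
  {"fingers":1,"dx":0.017,"dy":0.1,"dz":-0.055,"roll":0},
  {"fingers":1,"dx":0.022,"dy":0.132,"dz":-0.055,"roll":0},
  {"fingers":1,"dx":0.024,"dy":0.15,"dz":-0.055,"roll":0},
  {"fingers":1,"dx":0.024,"dy":0.151,"dz":-0.055,"roll":0},
])

```text
time: 11.1
tool_pos: [0.6238, -0.1302, 0.165]
tcp_rot: [-3.141, 0.005, 0.001]
wrist_force: [-0.4, 0.7, -3.6]
width: 0.488
grip_force: 41.4
```

step_arm([
  {"fingers":1,"dx":0,"dy":0,"dz":0,"roll":0},
  {"fingers":1,"dx":0,"dy":0,"dz":0,"roll":0},
])

```text
time: 11.35
tool_pos: [0.624, -0.1278, 0.1653]
tcp_rot: [-3.141, -0.001, 0.001]
wrist_force: [0.2, 0.8, -3.0]
width: 0.484
grip_force: 41.4
```

```bash
python3 - <<'E'
from h import *
P,hs=wrist("w6")
Q=P[near(P,626,-129,.04)&(P[:,2]>.195)&(P[:,2]<.22)];print("mill",np.median(Q[:,2]),circ(Q[:,:2]))
w=(hs[:,1]>70)&(hs[:,0]<30)&(P[:,2]>.008)&(P[:,2]<.022)
Q=P[w&near(P,626,-129,.06)];print("smill",circ(Q[:,:2]),rect(Q[:,:2]))
go(625.5,-129,118.5,0)
E
```

```text
mill 0.207353882673944 (array([ 629.8, -127.7]), 69.0)
smill (array([ 624.7, -128.3]), 71.0) (array([ 631.7, -128.6]), array([69.4, 56. ]), 89.8)
t 11.40 tcp [ 624.1 -127.8  165.4] yaw 0.0 tilt 0.000 f [-0.5  0.3 -2.1] w 0.486 g 41.4
dx 0.0014 dy 0.0012 dz 0.0469 roll 0.0
```

View pics/w6.png

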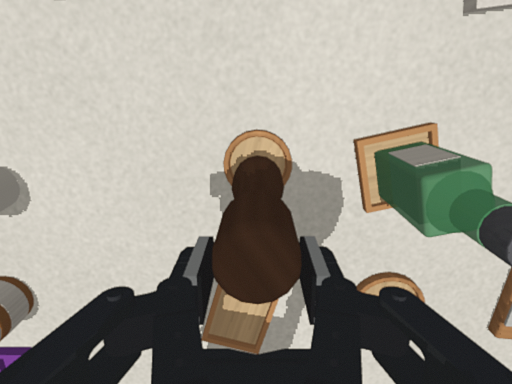

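The mill is held upright above its stand, with the rim at about (258,155) in front of it. The bottle is inside its square rim on the right.

step_arm([
  {"fingers":1,"dx":0.002,"dy":0.001,"dz":0.01,"roll":0},
  {"fingers":1,"dx":0.002,"dy":0.001,"dz":0.021,"roll":0},
  {"fingers":1,"dx":0.002,"dy":0.001,"dz":0.031,"roll":0},
  {"fingers":1,"dx":0.002,"dy":0.001,"dz":0.039,"roll":0},
  {"fingers":1,"dx":0.002,"dy":0.001,"dz":0.044,"roll":0},
  {"fingers":1,"dx":0.002,"dy":0.001,"dz":0.0465,"roll":0},
  {"fingers":1,"dx":0.002,"dy":0.001,"dz":0.0475,"roll":0},
  {"fingers":1,"dx":0.002,"dy":0.001,"dz":0.048,"roll":0},
])

```text
time: 12.4
tool_pos: [0.6271, -0.1302, 0.1188]
tcp_rot: [3.141, -0.001, 0.003]
wrist_force: [-1.3, 0.6, 3.1]
width: 0.482
grip_force: 42.1
```

step_arm([
  {"fingers":0,"dx":0,"dy":0,"dz":0,"roll":0},
  {"fingers":-0.5,"dx":0,"dy":0,"dz":0,"roll":0},
  {"fingers":-1,"dx":0,"dy":0,"dz":0,"roll":0},
  {"fingers":-1,"dx":0,"dy":0,"dz":0,"roll":0},
  {"fingers":-1,"dx":0,"dy":0,"dz":-0.02,"roll":0},
  {"fingers":-1,"dx":0,"dy":0,"dz":-0.06,"roll":0},
  {"fingers":-1,"dx":0,"dy":0,"dz":-0.1,"roll":0},
  {"fingers":-1,"dx":0,"dy":0,"dz":-0.1,"roll":0},
])

```text
time: 13.4
tool_pos: [0.6296, -0.1309, 0.2244]
tcp_rot: [3.139, -0.001, 0.016]
wrist_force: [-0.3, 0.2, -0.4]
width: 1.0
grip_force: 0.0
```

```bash
python3 - <<'E'
from h import *
P,hs=wrist("w7")
Q=P[near(P,626,-129,.035)&(P[:,2]>.152)&(P[:,2]<.175)];print("mill",np.median(Q[:,2]),circ(Q[:,:2]))
w=(hs[:,1]>70)&(hs[:,0]<30)&(P[:,2]>.010)&(P[:,2]<.02)
Q=P[w&near(P,626,-129,.06)];print("smill",circ(Q[:,:2]))
go(457,177,200,0)
E
```

```text
mill 0.16061917507011267 (array([ 623.6, -131.5]), 43.8)
smill (array([ 624.5, -128.4]), 71.0)
t 13.45 tcp [ 628.1 -130.5  221.6] yaw -0.0 tilt 0.007 f [-0.5 -0.5 -0.4] w 0.999 g 0.0
dx -0.1715 dy -0.3074 dz 0.0200 roll -0.0
```

View pics/w7.png

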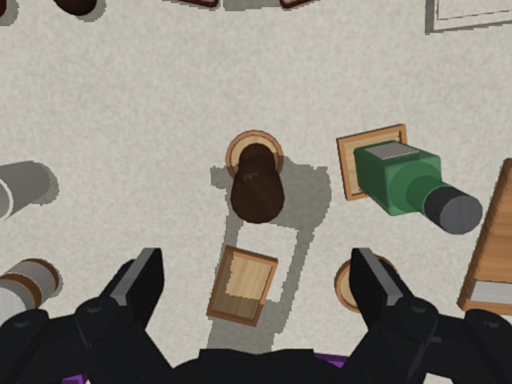

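The mill now stands in its small round stand, with the rim visible around (254,155).

step_arm([
  {"fingers":-1,"dx":-0.171,"dy":-0.307,"dz":0,"roll":0},
  {"fingers":-1,"dx":-0.171,"dy":-0.307,"dz":0,"roll":0},
  {"fingers":-1,"dx":-0.171,"dy":-0.307,"dz":0,"roll":0},
  {"fingers":-1,"dx":-0.171,"dy":-0.307,"dz":0,"roll":0},
  {"fingers":-1,"dx":-0.171,"dy":-0.307,"dz":0.02,"roll":0},
  {"fingers":-1,"dx":-0.171,"dy":-0.307,"dz":0.06,"roll":0},
  {"fingers":-1,"dx":-0.171,"dy":-0.307,"dz":0.07,"roll":0},
  {"fingers":-1,"dx":-0.171,"dy":-0.307,"dz":0.07,"roll":0},
])

```text
time: 14.45
tool_pos: [0.4545, 0.1765, 0.1462]
tcp_rot: [3.14, -0.0, -0.004]
wrist_force: [0.1, -0.3, 0.2]
width: 1.001
grip_force: 0.0
```

step_arm([
  {"fingers":-1,"dx":0,"dy":0,"dz":0,"roll":0},
])

```text
time: 14.58
tool_pos: [0.457, 0.1765, 0.1486]
tcp_rot: [-3.141, 0.004, -0.003]
wrist_force: [0.5, 0.6, 0.1]
width: 1.0
grip_force: 0.0
```

```bash
python3 - <<'E'
from h import *
P,hs=wrist("w8")
Q=P[near(P,457,177,.045)&(P[:,2]>.063)&(P[:,2]<.08)];print("jar",np.median(Q[:,2]),circ(Q[:,:2]))
go(457,177,26,0)
E
```

```text
jar 0.0698381057134923 (array([455.5, 176.8]), 61.8)
t 14.62 tcp [457.2 176.5 148.9] yaw -0.1 tilt 0.003 f [-0.4  0.2 -0.5] w 0.999 g 0.0
dx -0.0006 dy -0.0004 dz 0.1229 roll -0.1
```

step_arm([
  {"fingers":-1,"dx":0,"dy":0,"dz":0.05,"roll":0},
  {"fingers":-1,"dx":0,"dy":0,"dz":0.09,"roll":0},
  {"fingers":-1,"dx":0,"dy":0,"dz":0.115,"roll":0},
  {"fingers":-1,"dx":0,"dy":0,"dz":0.123,"roll":0},
  {"fingers":1,"dx":0,"dy":0,"dz":0.123,"roll":0},
  {"fingers":1,"dx":0,"dy":0,"dz":0.123,"roll":0},
  {"fingers":1,"dx":0,"dy":0,"dz":0.123,"roll":0},
  {"fingers":1,"dx":0,"dy":0,"dz":0.123,"roll":0},
])

```text
time: 15.62
tool_pos: [0.4572, 0.1773, 0.0262]
tcp_rot: [-3.141, 0.001, -0.005]
wrist_force: [-0.2, -2.4, 6.1]
width: 0.701
grip_force: 44.9
```

step_arm([
  {"fingers":1,"dx":0,"dy":0,"dz":0,"roll":0},
  {"fingers":1,"dx":0,"dy":0,"dz":0,"roll":0},
])

```text
time: 15.88
tool_pos: [0.4572, 0.1773, 0.0262]
tcp_rot: [-3.141, 0.001, -0.005]
wrist_force: [0.6, -2.4, 6.5]
width: 0.704
grip_force: 44.9
```

```bash
python3 -c "
from h import *
go(449.3,-285,90,0)"
```

```text
t 15.88 tcp [457.2 177.3  26.2] yaw -0.0 tilt 0.004 f [ 0.6 -2.4  6.5] w 0.704 g 44.9
dx -0.0075 dy 0.4622 dz -0.0640 roll -0.0
```

step_arm([
  {"fingers":1,"dx":0,"dy":0,"dz":-0.025,"roll":0},
  {"fingers":1,"dx":0,"dy":0,"dz":-0.055,"roll":0},
  {"fingers":1,"dx":0,"dy":0.02,"dz":-0.065,"roll":0},
  {"fingers":1,"dx":-0.001,"dy":0.06,"dz":-0.065,"roll":0},
  {"fingers":1,"dx":-0.002,"dy":0.105,"dz":-0.065,"roll":0},
  {"fingers":1,"dx":-0.003,"dy":0.15,"dz":-0.065,"roll":0},
  {"fingers":1,"dx":-0.004,"dy":0.195,"dz":-0.065,"roll":0},
  {"fingers":1,"dx":-0.005,"dy":0.24,"dz":-0.065,"roll":0},
])

```text
time: 16.88
tool_pos: [0.4493, -0.0638, 0.0889]
tcp_rot: [-3.141, 0.001, 0.001]
wrist_force: [0.8, 0.3, -4.4]
width: 0.704
grip_force: 45.8
```

step_arm([
  {"fingers":1,"dx":0,"dy":0.045,"dz":0,"roll":0},
  {"fingers":1,"dx":-0.001,"dy":0.09,"dz":0,"roll":0},
  {"fingers":1,"dx":-0.002,"dy":0.135,"dz":0,"roll":0},
  {"fingers":1,"dx":-0.003,"dy":0.175,"dz":0,"roll":0},
  {"fingers":1,"dx":-0.003,"dy":0.205,"dz":0,"roll":0},
  {"fingers":1,"dx":-0.003,"dy":0.22,"dz":0,"roll":0},
  {"fingers":1,"dx":-0.003,"dy":0.222,"dz":0,"roll":0},
  {"fingers":1,"dx":-0.003,"dy":0.222,"dz":0,"roll":0},
])

```text
time: 17.88
tool_pos: [0.4467, -0.2837, 0.089]
tcp_rot: [-3.14, 0.001, 0.001]
wrist_force: [0.1, 0.2, -3.6]
width: 0.704
grip_force: 45.8
```

```bash
python3 - <<'E'
from h import *
P,hs=wrist("w9")
w=(hs[:,1]>70)&(hs[:,0]<30)&(P[:,2]>.010)&(P[:,2]<.02)
Q=P[w&near(P,448,-285,.065)];print("sjar",len(Q),circ(Q[:,:2]),rect(Q[:,:2]))
go(449.3,-285,32.5,0)
E
```

```text
sjar 1467 (array([ 447.1, -285. ]), 89.0) (array([ 461. , -285.9]), array([88.3, 61. ]), 87.4)
t 17.93 tcp [ 446.8 -283.5   89.1] yaw -0.0 tilt 0.001 f [-0.4  0.2 -4.2] w 0.704 g 45.8
dx 0.0025 dy 0.0015 dz 0.0566 roll -0.0
```

View pics/w9.png

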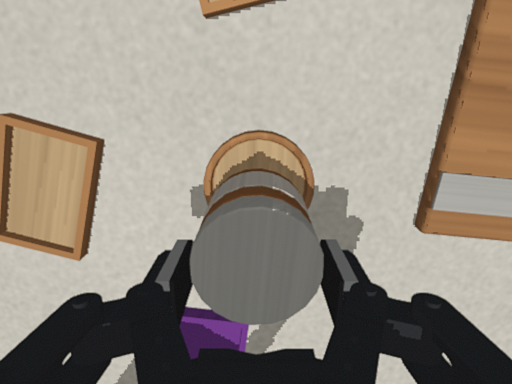

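The jar is held over the large round stand, whose rim shows around (258,170).

step_arm([
  {"fingers":1,"dx":0.002,"dy":0.002,"dz":0.012,"roll":0},
  {"fingers":1,"dx":0.002,"dy":0.002,"dz":0.025,"roll":0},
  {"fingers":1,"dx":0.002,"dy":0.002,"dz":0.037,"roll":0},
  {"fingers":1,"dx":0.002,"dy":0.002,"dz":0.046,"roll":0},
  {"fingers":1,"dx":0.002,"dy":0.002,"dz":0.052,"roll":0},
  {"fingers":1,"dx":0.002,"dy":0.002,"dz":0.055,"roll":0},
  {"fingers":1,"dx":0.002,"dy":0.002,"dz":0.056,"roll":0},
  {"fingers":1,"dx":0.002,"dy":0.002,"dz":0.057,"roll":0},
])

```text
time: 18.92
tool_pos: [0.4494, -0.2872, 0.0328]
tcp_rot: [3.141, -0.001, 0.001]
wrist_force: [0.6, -0.2, -4.4]
width: 0.706
grip_force: 45.8
```

step_arm([
  {"fingers":1,"dx":0,"dy":-0.001,"dz":0.0005,"roll":0},
  {"fingers":1,"dx":0,"dy":-0.001,"dz":0.001,"roll":0},
  {"fingers":1,"dx":0,"dy":-0.001,"dz":0.0015,"roll":0},
  {"fingers":1,"dx":0,"dy":-0.001,"dz":0.0015,"roll":0},
])

```text
time: 19.42
tool_pos: [0.4495, -0.2864, 0.0323]
tcp_rot: [3.141, -0.001, 0.001]
wrist_force: [-2.2, 0.2, 5.2]
width: 0.7
grip_force: 46.8
```

Contact. Next I release and go to the tin.

step_arm([
  {"fingers":0,"dx":0,"dy":0,"dz":0,"roll":0},
  {"fingers":-0.6,"dx":0,"dy":0,"dz":0,"roll":0},
  {"fingers":-1,"dx":0,"dy":0,"dz":0,"roll":0},
  {"fingers":-1,"dx":0,"dy":0,"dz":0,"roll":0},
  {"fingers":-1,"dx":0,"dy":0,"dz":-0.02,"roll":0},
  {"fingers":-1,"dx":0,"dy":0,"dz":-0.06,"roll":0},
  {"fingers":-1,"dx":0,"dy":0,"dz":-0.11,"roll":0},
  {"fingers":-1,"dx":0,"dy":0,"dz":-0.12,"roll":0},
])

```text
time: 20.42
tool_pos: [0.4516, -0.2876, 0.1553]
tcp_rot: [3.137, -0.001, 0.01]
wrist_force: [-0.7, -0.4, -0.5]
width: 0.999
grip_force: 0.0
```

```bash
python3 - <<'E'
from h import *
P,hs=wrist("w10")
Q=P[near(P,448,-285,.045)&(P[:,2]>.068)&(P[:,2]<.085)];print("jar",np.median(Q[:,2]),circ(Q[:,:2]))
go(460,302,152,-24.5)
E
```

```text
jar 0.07581310415267939 (array([ 448. , -286.6]), 62.1)
t 20.48 tcp [ 451.1 -287.3  154.7] yaw -0.0 tilt 0.006 f [ 0.1 -0.2  0.9] w 1.002 g 0.0
dx 0.0084 dy -0.5893 dz 0.0006 roll 24.5
```

step_arm([
  {"fingers":-1,"dx":0.007,"dy":-0.49,"dz":0,"roll":20},
  {"fingers":-1,"dx":0.007,"dy":-0.49,"dz":0,"roll":20},
  {"fingers":-1,"dx":0.007,"dy":-0.49,"dz":0,"roll":20},
  {"fingers":-1,"dx":0.007,"dy":-0.49,"dz":0,"roll":20},
  {"fingers":-1,"dx":0.007,"dy":-0.49,"dz":0,"roll":20},
  {"fingers":-1,"dx":0.007,"dy":-0.49,"dz":0,"roll":20},
  {"fingers":-1,"dx":0.007,"dy":-0.49,"dz":0,"roll":20},
  {"fingers":-1,"dx":0.007,"dy":-0.49,"dz":0,"roll":20},
])

```text
time: 21.48
tool_pos: [0.4549, 0.2059, 0.149]
tcp_rot: [3.092, -0.546, -0.003]
wrist_force: [0.6, 0.0, -0.0]
width: 1.003
grip_force: 0.0
```

```bash
python3 - <<'E'
from h import *
go(460,302,152,-24.5)
E
```

```text
t 21.48 tcp [454.9 205.9 149. ] yaw -20.0 tilt 0.003 f [ 0.6  0.  -0. ] w 1.003 g 0.0
dx -0.0282 dy -0.0921 dz -0.0031 roll 4.5
```

step_arm([
  {"fingers":-1,"dx":-0.029,"dy":-0.092,"dz":0,"roll":4.5},
  {"fingers":-1,"dx":-0.029,"dy":-0.092,"dz":0,"roll":4.5},
  {"fingers":-1,"dx":-0.029,"dy":-0.092,"dz":0,"roll":4.5},
  {"fingers":-1,"dx":-0.029,"dy":-0.092,"dz":0,"roll":4.5},
])

```text
time: 21.98
tool_pos: [0.4596, 0.2995, 0.1492]
tcp_rot: [3.067, -0.667, -0.003]
wrist_force: [-0.2, 0.3, 0.3]
width: 1.0
grip_force: 0.0
```

```bash
python3 - <<'E'
from h import *
P,hs=wrist("w11")
Q=P[near(P,459,302,.055)&(P[:,2]>.068)&(P[:,2]<.085)];print("tin",np.median(Q[:,2]),rect(Q[:,:2]))
go(460,302,28,-24.5)
E
```

```text
tin 0.07477299231520577 (array([457.5, 301.8]), array([46.9, 80. ]), 65.9)
t 22.02 tcp [459.9 299.2 149.5] yaw -24.6 tilt 0.003 f [ 0.3 -0.4 -0.3] w 1.004 g 0.0
dx -0.0009 dy -0.0029 dz 0.1215 roll -0.1
```

View pics/w11.png

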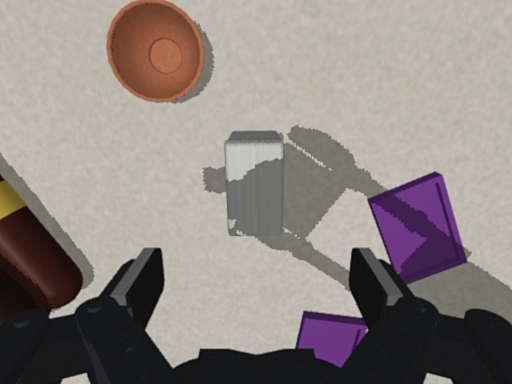

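The tin's top face is centred at about (254,188), aligned with the fingers and clear of its neighbours.

step_arm([
  {"fingers":-1,"dx":-0.002,"dy":-0.003,"dz":0.05,"roll":0},
  {"fingers":-1,"dx":-0.002,"dy":-0.003,"dz":0.09,"roll":0},
  {"fingers":-1,"dx":-0.002,"dy":-0.003,"dz":0.112,"roll":0},
  {"fingers":-1,"dx":-0.002,"dy":-0.003,"dz":0.12,"roll":0},
  {"fingers":1,"dx":-0.002,"dy":-0.003,"dz":0.12,"roll":0},
  {"fingers":1,"dx":-0.002,"dy":-0.003,"dz":0.12,"roll":0},
  {"fingers":1,"dx":-0.002,"dy":-0.003,"dz":0.12,"roll":0},
  {"fingers":1,"dx":-0.002,"dy":-0.003,"dz":0.12,"roll":0},
])

```text
time: 23.02
tool_pos: [0.4613, 0.3043, 0.0327]
tcp_rot: [-3.069, 0.667, -0.003]
wrist_force: [-1.2, -2.9, 5.9]
width: 0.526
grip_force: 41.1
```

step_arm([
  {"fingers":1,"dx":0,"dy":0,"dz":0,"roll":0},
  {"fingers":1,"dx":0,"dy":0,"dz":0,"roll":0},
])

```text
time: 23.28
tool_pos: [0.4612, 0.3042, 0.0327]
tcp_rot: [-3.069, 0.667, -0.003]
wrist_force: [-1.1, -3.4, 7.3]
width: 0.529
grip_force: 41.1
```

```bash
python3 -c "
from h import *
go(444.5,-109.3,100,-16.5)"
```

```text
t 23.27 tcp [461.2 304.2  32.7] yaw -24.5 tilt 0.002 f [-1.1 -3.4  7.3] w 0.529 g 41.1
dx 0.1566 dy 0.3831 dz -0.0676 roll -8.0
```

step_arm([
  {"fingers":1,"dx":0,"dy":0,"dz":-0.025,"roll":0},
  {"fingers":1,"dx":0,"dy":0,"dz":-0.055,"roll":0},
  {"fingers":1,"dx":0.008,"dy":0.02,"dz":-0.066,"roll":0},
  {"fingers":1,"dx":0.024,"dy":0.06,"dz":-0.066,"roll":-1},
  {"fingers":1,"dx":0.041,"dy":0.1,"dz":-0.066,"roll":-2},
  {"fingers":1,"dx":0.057,"dy":0.14,"dz":-0.066,"roll":-4},
  {"fingers":1,"dx":0.074,"dy":0.18,"dz":-0.066,"roll":-6},
  {"fingers":1,"dx":0.09,"dy":0.22,"dz":-0.066,"roll":-8},
])

```text
time: 24.28
tool_pos: [0.4491, 0.0643, 0.0961]
tcp_rot: [3.109, -0.45, -0.002]
wrist_force: [1.0, -0.8, -4.1]
width: 0.528
grip_force: 42.4
```

```bash
python3 -c "
from h import *
go(444.5,-109.3,100,-16.5)"
```

```text
t 24.27 tcp [449.1  64.3  96.1] yaw -16.5 tilt 0.001 f [ 1.  -0.8 -4.1] w 0.528 g 42.4
dx 0.0448 dy 0.1678 dz -0.0038 roll 0.0
```

step_arm([
  {"fingers":1,"dx":0.011,"dy":0.041,"dz":0,"roll":0},
  {"fingers":1,"dx":0.022,"dy":0.082,"dz":0,"roll":0},
  {"fingers":1,"dx":0.032,"dy":0.12,"dz":0,"roll":0},
  {"fingers":1,"dx":0.04,"dy":0.15,"dz":0,"roll":0},
  {"fingers":1,"dx":0.045,"dy":0.166,"dz":0,"roll":0},
  {"fingers":1,"dx":0.045,"dy":0.168,"dz":0,"roll":0},
  {"fingers":1,"dx":0.045,"dy":0.168,"dz":0,"roll":0},
  {"fingers":1,"dx":0.045,"dy":0.168,"dz":0,"roll":0},
])

```text
time: 25.28
tool_pos: [0.4458, -0.1064, 0.0968]
tcp_rot: [-3.109, 0.45, 0.001]
wrist_force: [0.0, 0.1, -4.0]
width: 0.524
grip_force: 42.5
```

```bash
python3 - <<'E'
from h import *
P,hs=wrist("w12")
w=(hs[:,1]>70)&(hs[:,0]<30)&(P[:,2]>.010)&(P[:,2]<.02)
Q=P[w&near(P,445,-109,.075)];r=rect(Q[:,:2]);print("stin",len(Q),r)
Q=P[near(P,445,-109,.06)&(P[:,2]>.13)&(P[:,2]<.15)&(hs[:,1]<40)&(hs[:,2]>70)];print("tin top",np.median(Q[:,2]),len(Q),rect(Q[:,:2]))
go(444.5,-109.3,39,-16.5)
E
```

```text
stin 1370 (array([ 472. , -118.3]), array([73.7, 46.4]), 73.4)
tin top 0.1397876302942161 16488 (array([ 443.2, -106. ]), array([72.5, 81.2]), 74.5)
t 25.32 tcp [ 445.9 -106.4   96.8] yaw -16.5 tilt 0.000 f [-1.2 -0.2 -3.3] w 0.524 g 42.5
dx -0.0005 dy 0.0032 dz 0.0578 roll 0.0
```

View pics/w12.png

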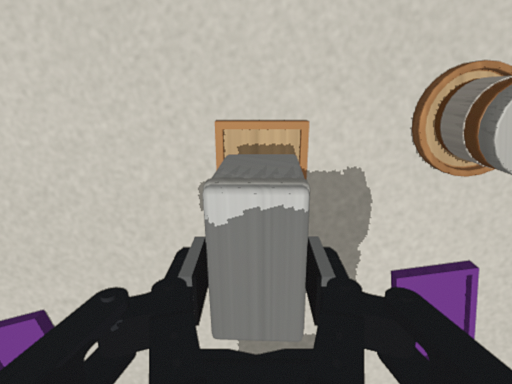

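The tin is held squarely over the oblong stand (far rim at row 120, columns 215-308) and needs about 3 mm in dy.

step_arm([
  {"fingers":1,"dx":0,"dy":0.003,"dz":0.012,"roll":0},
  {"fingers":1,"dx":0,"dy":0.003,"dz":0.025,"roll":0},
  {"fingers":1,"dx":0,"dy":0.003,"dz":0.037,"roll":0},
  {"fingers":1,"dx":0,"dy":0.003,"dz":0.047,"roll":0},
  {"fingers":1,"dx":0,"dy":0.003,"dz":0.053,"roll":0},
  {"fingers":1,"dx":0,"dy":0.003,"dz":0.056,"roll":0},
  {"fingers":1,"dx":0,"dy":0.003,"dz":0.057,"roll":0},
  {"fingers":1,"dx":0,"dy":0.003,"dz":0.058,"roll":0},
])

```text
time: 26.32
tool_pos: [0.4455, -0.1103, 0.0393]
tcp_rot: [3.109, -0.452, 0.001]
wrist_force: [0.8, -1.3, -2.3]
width: 0.527
grip_force: 42.5
```

step_arm([
  {"fingers":1,"dx":0,"dy":0,"dz":0.0005,"roll":0},
  {"fingers":1,"dx":0,"dy":0,"dz":0.001,"roll":0},
  {"fingers":1,"dx":0,"dy":0,"dz":0.001,"roll":0},
])

```text
time: 26.7
tool_pos: [0.4455, -0.1104, 0.0387]
tcp_rot: [3.109, -0.452, 0.001]
wrist_force: [-2.9, 0.5, 4.1]
width: 0.529
grip_force: 43.2
```

step_arm([
  {"fingers":0,"dx":0,"dy":0,"dz":0,"roll":0},
  {"fingers":-0.6,"dx":0,"dy":0,"dz":0,"roll":0},
  {"fingers":-1,"dx":0,"dy":0,"dz":0,"roll":0},
  {"fingers":-1,"dx":0,"dy":0,"dz":0,"roll":0},
  {"fingers":-1,"dx":0,"dy":0,"dz":-0.02,"roll":0},
  {"fingers":-1,"dx":0,"dy":0,"dz":-0.06,"roll":0},
  {"fingers":-1,"dx":0,"dy":0,"dz":-0.11,"roll":0},
  {"fingers":-1,"dx":0,"dy":0,"dz":-0.16,"roll":0},
])

```text
time: 27.7
tool_pos: [0.4447, -0.1101, 0.1991]
tcp_rot: [-3.109, 0.452, 0.001]
wrist_force: [0.8, -0.2, -0.0]
width: 1.001
grip_force: 0.0
```

step_arm([
  {"fingers":-1,"dx":-0.05,"dy":-0.06,"dz":-0.02,"roll":0},
  {"fingers":-1,"dx":-0.05,"dy":-0.12,"dz":-0.02,"roll":0},
  {"fingers":-1,"dx":-0.05,"dy":-0.18,"dz":-0.02,"roll":0},
  {"fingers":-1,"dx":-0.05,"dy":-0.24,"dz":-0.02,"roll":0},
  {"fingers":-1,"dx":-0.05,"dy":-0.24,"dz":-0.02,"roll":0},
  {"fingers":-1,"dx":-0.05,"dy":-0.24,"dz":-0.02,"roll":0},
])

```text
time: 28.45
tool_pos: [0.4651, 0.1343, 0.2174]
tcp_rot: [3.108, -0.449, -0.001]
wrist_force: [0.7, -0.8, -0.1]
width: 0.999
grip_force: 0.0
```

```bash
python3 - <<'E'
from h import *
for k in("top","scene"):
    p,d=read_camera(k);cv2.imwrite(f"pics/{k}1.png",p);P=cloud(d,calibration(k)).reshape(-1,3)
    for n,x,y,h,o in(("oil",621,-276,.181,.026),("mill",626,-129,.161,.035),("jar",449,-285,.076,.045),("tin",445,-109,.081,.055),("cup",600,156,.075,.045),("bowl",590,331,.038,.055)):
        Q=P[near(P,x,y,o)&(abs(P[:,2]-h)<.006)]
        print(k,n,len(Q),"%.4f"%np.median(Q[:,2]),circ(Q[:,:2]),rect(Q[:,:2]))
go(0,0,0,0)
E
```

```text
top oil 168 0.1802 (array([ 621.2, -276.4]), 33.0) (array([ 620.8, -276.5]), array([30.8, 30. ]), 85.7)
top mill 275 0.1602 (array([ 625.2, -129.1]), 43.5) (array([ 625.2, -128.4]), array([40.9, 41.3]), 46.5)
top jar 497 0.0752 (array([ 450.8, -283.9]), 62.5) (array([ 449.8, -283.7]), array([59.8, 59.9]), 0.7)
top tin 606 0.0806 (array([ 444.3, -110.9]), 87.4) (array([ 444.3, -110.6]), array([46.8, 81.1]), 74.2)
top cup 41 0.0741 (array([600.5, 141.4]), 48.8) (array([600.9, 135.5]), array([48.7, 14.7]), 3.8)
top bowl 0 nan (array([0., 0.]), 0.0) (array([0., 0.]), array([0., 0.]), 0.0)
scene oil 298 0.1804 (array([ 620.6, -280. ]), 31.8) (array([ 620.7, -279.5]), array([30.2, 30.2]), 71.7)
scene mill 389 0.1601 (array([ 625.3, -133.1]), 42.6) (array([ 625.5, -133.1]), array([40.5, 41.1]), 61.4)
scene jar 602 0.0755 (array([ 449.8, -287.9]), 62.3) (array([ 450.7, -288.1]), array([61.3, 59.6]), 58.1)
scene tin 579 0.0801 (array([ 445.4, -114.6]), 88.4) (array([ 443.9, -114.6]), array([45.9, 81.4]), 73.9)
scene cup 154 0.0732 (array([598.9, 154. ]), 60.9) (array([598.9, 154. ]), array([58.1, 58.5]), 59.3)
scene bowl 171 0.0356 (array([589.2, 329. ]), 80.8) (array([590.4, 328.4]), array([77.4, 78.3]), 16.6)
t 28.55 tcp [465.1 133.  217.6] yaw -16.6 tilt 0.001 f [ 0.9 -0.1 -0.4] w 1.001 g 0.0
dx -0.4076 dy 0.2601 dz 0.2180 roll -16.6
  return _methods._mean(a, axis=axis, dtype=dtype,
  ret = ret.dtype.type(ret / rcount)
```

View pics/scene1.png

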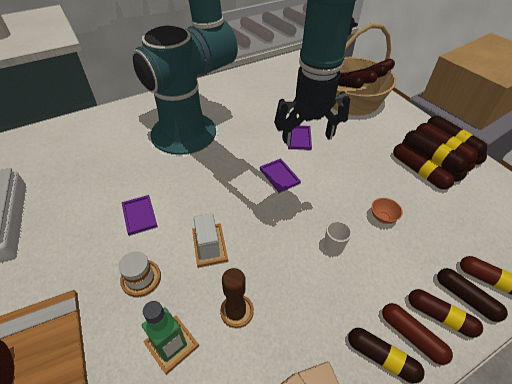

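All four things stand upright in their stands: jar at (137,270), tin (207,240), mill (235,295) and bottle (163,330). Each is within about 4 mm of its stand's centre and at the right height. The cup and bowl have not moved.

```bash
python3 -c "
from workcell import *
print(finish_job())"
```

```text
the job is handed in; nothing more can be done
None
```

I put the bottle and mill, then the jar and tin, into their stands and handed the job in at about 29 s of the 128 s allowed; the last pictures show all four upright, within about 4 mm of centre, with cup and bowl unmoved, but the hand-in returned no verdict.

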